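# Hold the ball tray over the light plate

### The arm

A 6-joint arm with a two-finger parallel gripper is mounted at the origin on a cart in front of the work surface, level with it; the furniture and walls round the work are solid. World frame = base frame: x ahead of the robot, y to its left, z up, the work surface at z = 0. Lengths are in m, angles in rad, forces in N, time in s.
With the tool pointing down it reaches from about 0.2 to 0.875 m from the base axis. Payload 3.4 kg.
Tool frame: the origin (TCP) lies between the finger pads; the fingertips stand 25 mm ahead of it and the grasp point (between the pads) lies 6 mm ahead of it (r.nose_length is the z of the fingertips in the tool frame, in m); z points along the fingers, x is the direction in which the jaws open and shut, and the axes are right-handed (so a half turn about z gives the same grasp; the last joint's range is limited). The gripper opens to 94 mm and grips with 3 to 60 N. Pads are 16 mm wide; open, the fingers measure 119 mm over their backs; the gripper's body (75 mm by 177 mm) begins 78 mm behind the grasp point.
Start: joints at [-1.381, 0.276, 1.505, -0, 1.361, -0.121], TCP at [0.176, -0.547, 0.23] pointing down, gripper open.
Joint ranges: [-2.89, 2.89], [-0.75, 2.08], [0.22, 2.7], [-1.18, 4.32], [0.11, 2.71], [-2.7, 2.7]. Speed limits (rad/s): [2.57, 2.57, 3.14, 3.14, 3.14, 3.14].

### API

Orientations are given as a unit quaternion [w, x, y, z].
In Python, from plant import r, gripper_to, inverse_kinematics, vision, models, telemetry gives the robot as it stands. Calls block until the motion is done:
- r.move_to(position, orientation): joint-space move of the TCP to a pose.
- r.move_l(position, rot=None, vel=0.15, guard=None): straight line of the TCP; rot=None keeps the orientation; vel is the mean speed in m/s. With guard (N) it stops when the force on the tool has changed by that much, and returns True; else False.
- r.movej(angles): joint-space move.
- gripper_to(opening, f_grip=None): finger opening in m; f_grip is the grip in N (None keeps the last); returns when the fingers have stopped.
- r.hold(seconds).
- inverse_kinematics(position, orientation): joint angles nearest the present ones, or None.
- vision.snapshot(name): name is "scene" or "top" or "wrist"; returns the picture (420x560x3 uint8, red, green, blue); there is no depth.
- vision.get_calibration(name): a dict with "fx", "fy", "cx", "cy" (pixels), "position" and "orientation" of the camera in the world. Camera axes: x right, y down, z forward; pixel columns grow to the right and rows downward; lengths in m; the calibration is good to about 2 mm. A picture is of the moment at which its call begins: read the wrist's pose just before it. get_calibration takes no time and is no camera call; for the wrist camera it gives the pose at the moment of the call.
A pose or a line that the arm cannot do raises r.PlanningError and nothing moves.
- r.sign_off(): hands the job in, once; it reports no verdict.
Trained networks look in the newest picture that a camera, given by its name, has taken for a name from the list of things; names that differ only in an ending like _2 or _b are one class to them, and where a whole thing is asked for, a point or a joint stands for the part that bears it (a point fixed in the world has none). Each returns a list of dicts, best first, with "score" (0 to 1); they miss things now and then, are a little off and sometimes report something else, mostly with a low value. They report only what shows in the picture. A call takes as long as a camera call. They do not tell look-alikes from the thing itself.
- models.boxes_of(thing, camera): "at" ([x, y, z] in m, in world coordinates, good to about 4 mm: the middle of the surface that is visible of it).
- models.regions_of(thing, camera): "pixels" (420x560 bool, what is visible of it).
- models.mark_of(thing, camera): "at" ([x, y, z] in m, in world coordinates, good to about 4 mm: a listed point, or the origin of a listed thing).
Readings, each from a call of its own:
- telemetry.current_t(): time.
- telemetry.current_joints(): joint angles.
- telemetry.current_dq(): joint speeds.
- telemetry.current_joint_efforts(): joint torques, N m.
- telemetry.current_ee_pos(): TCP position.
- telemetry.current_tool_rot(): TCP orientation.
- telemetry.current_wrist_force(): force on the tool from outside, world axes, zero at the start.
- telemetry.current_torque(): the same for the moment, N m.
- telemetry.current_opening(): finger opening in m.
Only numpy, scipy, OpenCV 4.12 (cv2) and the standard library are available. Lean on these libraries where they do the work, as an engineer would, in place of code of your own. Each camera call takes 0.05 s, during which the arm holds its last target.

### The job

Swing the magnifier arm a quarter turn to the right so that it is well clear of the light plate. Then pick up the tray that has the steel ball by its upright grip, carry it without tipping so that the ball stays in its pocket, and finish by holding it there: level, still and centred about 6 cm above the light plate, keeping hold of it at the end. Leave the empty tray where it stands.

Things in the scene. Friction and masses are not known exactly. Their poses are not given: they have to be found in the camera images.
- lightbox: Fixed grey inspection light plate with a white top, 120 x 100 x 20 mm (x by y by z), a low bracket and a 14 mm post at the middle of its far (+x) edge that carries the magnifier arm. Origin: centre of the plate's underside; its x points from the plate to the post, z up.
- plate_top (a point): Centre of the white top of the light plate, 20 mm above the worktop.
- magnifier (a joint): Hinge of the magnifier arm about the vertical post, rad. 0: the arm points from the post to the near side (-x of the plate) with its 56 mm lens over the plate. Grows as the arm swings anticlockwise seen from above, to the robot's right (-y of the plate); stop at 1.75. From 1.1 on the lens is clear of the plate. Stays where it is left (light friction, below 1 N at the knob).
- magnifier_hinge (a point): Point on the hinge axis at the height of the arm, 83 mm above the worktop, 75 mm from the plate's centre. The arm is 9 mm thick there, the hinge's top 16 mm above this point.
- magnifier_knob (a point): Middle of the upright round black knob at the free end of the magnifier arm, 12 mm in diameter, 130 mm from the hinge axis. It stands free from 88 to 128 mm above the worktop; this point is at 113 mm.
- ball_tray_grip (a point): Grip point of the tray that carries the ball: a flat black tray 114 x 44 mm, 4 mm thick, with a round pocket at each end and a flat upright grey grip in its middle, 12 mm thick (tray x), 28 mm wide (tray y), top 66 mm above the tray's underside. The point lies in the middle of the grip's thickness and width, 48 mm above the underside; the tray is long along its y, z up. 0.10 to 0.17 kg.
- ball_tray_base (a point): Centre of the underside of the same tray, axes as the tray's.
- pocket (a point): Where the ball's centre lies when the ball is central in its pocket: 35 mm along tray +y from the grip, 16 mm above the tray's underside. The pocket is flat, 28 mm inside, its rim 4 mm high, so the ball may roll 5 mm either way.
- ball_center (a point): Centre of the loose steel ball, 24 mm in diameter, about 50 g, in one pocket of the ball tray.
- empty_tray_grip (a point): The same grip point of the second, equal tray without a ball, which stays where it is.
Mind the look-alikes: they are no part of the job. What is shaped like the part that bears ball_tray_grip but blue is not meant.

How it is judged:
On the way, in this order (a step that is already met when the one before it is completed fails the run):
1. the magnifier is swung clear to the right (value of joint magnifier above 1.1 rad), for 0.2 s.
2. the ball tray is lifted off the worktop by the fingers, ball in its pocket (height (world z) of ball_tray_base above 0.02 m and contact force between the fingers and ball_tray above 0.5 N and distance between ball_center and pocket below 0.012 m), for 0.2 s.
At the end, for the whole second after the job is handed in: Magnifier past 1.1 rad; ball tray held by the fingers alone, level within 0.12 rad, still (0.03 m/s, 0.2 rad/s), centre within 25 mm of the plate's, underside 30 to 100 mm above the plate; ball within 12 mm of the pocket point; empty tray within 15 mm of its start (value of joint magnifier above 1.1 rad and horizontal distance between ball_tray_base and plate_top below 0.025 m and height (world z) of ball_tray_base between 0.05 and 0.12 m and angle between ball_tray_base's own z axis and vertical below 0.12 rad and distance between ball_center and pocket below 0.012 m and contact force between the fingers and ball_tray above 0.5 N and contact force between ball_tray and lightbox below 0.1 N and contact force between ball_tray and empty_tray below 0.1 N and linear speed of ball_tray below 0.03 m/s and angular speed of ball_tray below 0.2 rad/s and distance of empty_tray_grip from where it was at the start of the episode below 0.015 m); the arm keeps its last pose, push and grip.
It fails at once if the ball leaves its pocket (distance between ball_center and pocket above 0.018 m).
It fails at once if the ball tray is tipped by more than 0.45 rad (angle between ball_tray_base's own z axis and vertical above 0.45 rad).
It fails at once if the empty tray is moved by more than 30 mm (distance of empty_tray_grip from where it was at the start of the episode above 0.03 m).
It also fails if it takes over 54 s, if anything falls off the work surface, if the arm or the gripper's body presses on something with over 40 N, if the wrist force passes 120 N, or if a joint passes its speed limit or range.

## Working session

There is one attempt and no reset: what is moved stays moved. The work goes in short steps, each a Python script; the robot and the scene stay as the last script left them, time stands still between calls to the robot, and variables do not carry over. Pictures are saved under pics/ and viewed, and the job is handed in when it is done.

```bash
ls; mkdir -p pics
python3 - <<'E'
from plant import r, vision, models, telemetry
import cv2
for n in ["scene","top","wrist"]:
    im=vision.snapshot(n); cv2.imwrite(f"pics/{n}0.png",im[:,:,::-1])
    c=vision.get_calibration(n); print(n,c)
    for t in ["lightbox","plate_top","magnifier_hinge","magnifier_knob","ball_tray_grip","ball_tray_base","pocket","ball_center","empty_tray_grip"]:
        try: print(t,[( [round(float(v),3) for v in d["at"]],round(float(d["score"]),2)) for d in models.mark_of(t,n)])
        except Exception as e: print(t,e)
print(telemetry.current_t())
E
```

```text
pics
scene {'fx': 505.2729773055598, 'fy': 505.2729773055598, 'cx': 284.06294276668837, 'cy': 212.23460125216832, 'position': array([-0.06482246,  0.67494032,  0.75364501]), 'orientation': array([ 0.1674866 , -0.36844027,  0.8419973 , -0.35670795])}
lightbox [([0.47, 0.067, 0.004], 0.94)]
plate_top [([0.475, 0.074, 0.019], 0.66), ([0.557, 0.351, 0.047], 0.31)]
magnifier_hinge [([0.543, 0.046, 0.079], 0.73)]
magnifier_knob [([0.437, 0.119, 0.116], 0.66)]
ball_tray_grip [([0.274, 0.354, 0.047], 0.94), ([0.557, 0.353, 0.046], 0.84)]
ball_tray_base [([0.275, 0.351, -0.002], 0.77), ([0.556, 0.349, -0.001], 0.58)]
pocket [([0.543, 0.379, 0.018], 0.74), ([0.24, 0.352, 0.02], 0.62), ([0.427, 0.354, 0.046], 0.24)]
ball_center [([0.544, 0.378, 0.017], 0.63)]
empty_tray_grip [([0.425, 0.357, 0.049], 0.86)]
top {'fx': 533.3714526720786, 'fy': 533.3714526720786, 'cx': 278.2713696422945, 'cy': 205.4615715054517, 'position': array([0.37194874, 0.25098655, 1.05231177]), 'orientation': array([ 0.01937719, -0.70126607,  0.71221759, -0.02442394])}
lightbox [([0.472, 0.074, -0.004], 0.96), ([0.544, 0.38
[... 157 characters left out ...]
ray_grip [([0.277, 0.351, 0.048], 0.94), ([0.56, 0.349, 0.048], 0.89)]
ball_tray_base [([0.273, 0.351, 0.005], 0.97), ([0.553, 0.351, 0.003], 0.68)]
pocket [([0.239, 0.355, 0.016], 0.63), ([0.544, 0.381, 0.015], 0.61)]
ball_center [([0.546, 0.384, 0.014], 0.48)]
empty_tray_grip [([0.424, 0.361, 0.051], 0.85)]
wrist {'fx': 303.4252546069655, 'fy': 303.4252546069655, 'cx': 275.98920957865556, 'cy': 208.1100017668644, 'position': array([ 0.24055789, -0.52505641,  0.38456622]), 'orientation': array([ 0.09720731,  0.80174485, -0.58537458, -0.07136208])}
lightbox []
plate_top []
magnifier_hinge []
magnifier_knob []
ball_tray_grip []
ball_tray_base []
pocket []
ball_center []
empty_tray_grip []
1.5
```

View pics/scene0.png

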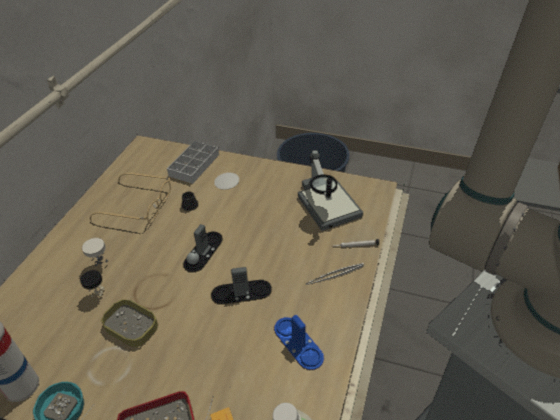

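View pics/top0.png

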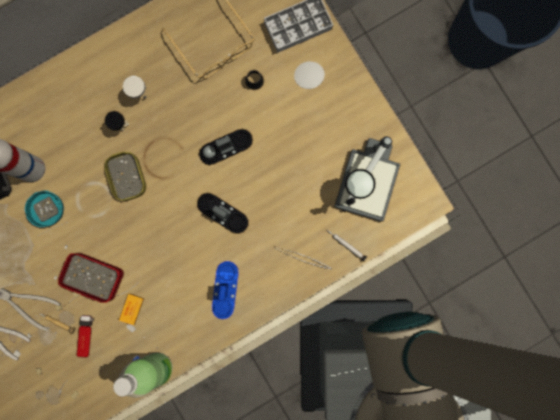

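Candidates in the top picture are the black tray with the ball at (225,146), the black empty tray at (222,212) and a blue tray at (225,290). The description picks the black one at (225,146). The magnifier is at (360,185), with its knob near (348,205). I'll check the choice in a close crop.

Run:
```python
import cv2,numpy as np
im=cv2.imread("pics/top0.png")
a=cv2.resize(im[115:180,180:270],None,fx=6,fy=6,interpolation=cv2.INTER_CUBIC)[:390,:390]
b=cv2.resize(im[130:225,320:410],None,fx=4.1,fy=4.1,interpolation=cv2.INTER_CUBIC)[:390]
a=cv2.resize(im[110:182,185:260],(400,390),interpolation=cv2.INTER_CUBIC)
cv2.imwrite("pics/crop0.png",np.hstack([a,b]))
```

```text
Traceback (most recent call last):
ValueError: all the input array dimensions except for the concatenation axis must match exactly, but along dimension 0, the array at index 0 has size 390 and the array at index 1 has size 389
```

Run:
```python
import cv2,numpy as np
im=cv2.imread("pics/top0.png")
b=cv2.resize(im[130:225,320:410],(370,390),interpolation=cv2.INTER_CUBIC)
a=cv2.resize(im[110:182,185:260],(406,390),interpolation=cv2.INTER_CUBIC)
cv2.imwrite("pics/crop0.png",np.hstack([a,b]))
```

```text
(no output)
```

View pics/crop0.png

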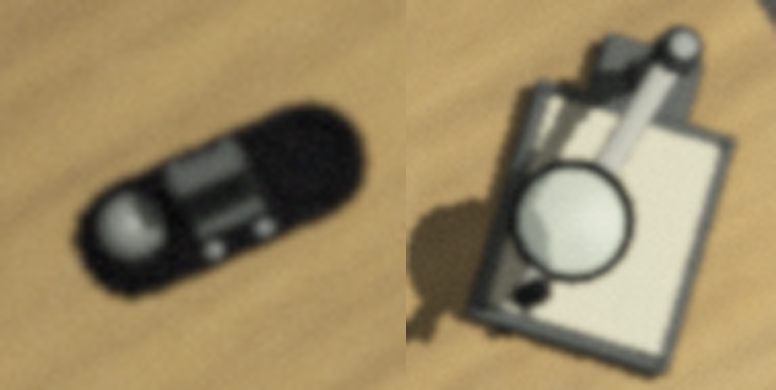

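The crop confirms the black tray with the steel ball, with the ball at its left end (+y). The magnifier knob is at crop (530,290). Next I'll plan the swing by caging the knob between the fingers.

```bash
cat > h.py <<'E'
import numpy as np, cv2
from scipy.spatial.transform import Rotation as R
from plant import r, gripper_to, inverse_kinematics, vision, models, telemetry
def down(a):
    x=np.array([np.cos(a),np.sin(a),0]);z=np.array([0,0,-1.]);M=np.column_stack([x,np.cross(z,x),z])
    q=R.from_matrix(M).as_quat(); return [q[3],q[0],q[1],q[2]]
hinge=np.array([.5455,.048]); plate=np.array([.476,.0745]); knob=np.array([.436,.1165])
th0=np.arctan2(*(plate-hinge)[::-1])
phi0=np.arctan2(*(knob-hinge)[::-1])
def kn(phi): return hinge+0.130*np.array([np.cos(phi),np.sin(phi)])
Z=0.121 # TCP; grasp pt 0.115, tips 0.096
def avg(thing,cams=("scene","top"),near=None):
    o=[]
    for c in cams:
        vision.snapshot(c)
        for d in models.mark_of(thing,c): o.append((c,np.round(d["at"],4),round(float(d["score"]),2)))
    return o
E
python3 - <<'E'
from h import *
print(np.degrees([th0,phi0]),np.linalg.norm(plate-hinge),np.linalg.norm(knob-hinge), telemetry.current_tool_rot())
for s in (-1,1):
    for phi in np.linspace(phi0,th0+1.55,5):
        p=kn(phi); j=inverse_kinematics([*p,Z],down(phi+s*np.pi/2)); print(s,np.round(p,3),None if j is None else np.round(j,2))
    p=kn(phi0);print(inverse_kinematics([*p,.25],down(phi0+s*np.pi/2)))
E
```

```text
[159.12840293 147.97110601] 0.07438077708655645 0.1291607525527782 [ 2.55467198e-05  8.08027699e-01 -5.89144496e-01  3.19139165e-05]
-1 [0.435 0.117] [ 0.11  0.19  1.93 -0.    1.03 -0.9 ]
-1 [0.416 0.064] [-0.01  0.14  1.98 -0.    1.01 -1.46]
-1 [0.422 0.008] [-0.15  0.14  1.98 -0.    1.01 -2.03]
-1 [ 0.45  -0.041] [-0.24  0.19  1.93 -0.    1.03 -2.56]
-1 [ 0.497 -0.072] None
[ 1.07874054e-01  7.47696259e-02  1.71242142e+00 -4.44089210e-16
  1.35440161e+00 -9.03912617e-01]
1 [0.435 0.117] [ 0.11  0.19  1.93 -0.    1.03  2.24]
1 [0.416 0.064] [-0.01  0.14  1.98 -0.    1.01  1.68]
1 [0.422 0.008] [-0.15  0.14  1.98 -0.    1.01  1.11]
1 [ 0.45  -0.041] [-0.24  0.19  1.93 -0.    1.03  0.58]
1 [ 0.497 -0.072] [-0.28  0.26  1.83 -0.    1.06  0.1 ]
[ 1.07874054e-01  7.47696259e-02  1.71242142e+00 -4.44089210e-16
  1.35440161e+00  2.23768004e+00]
```

Run:
```python
from h import *
gripper_to(0.040)
p=kn(phi0)
r.move_to([*p,.24],down(phi0+np.pi/2))
g=r.move_l([*p,Z],vel=.12,guard=6); print("guard",g,telemetry.current_ee_pos(),telemetry.current_t())
cv2.imwrite("pics/scene1.png",cv2.resize(vision.snapshot("scene")[130:270,250:420],(680,560),interpolation=cv2.INTER_CUBIC)[:,:,::-1])
cv2.imwrite("pics/wrist1.png",vision.snapshot("wrist")[:,:,::-1])
print(telemetry.current_wrist_force())
```

```text
guard False [0.43591646 0.11696508 0.1215598 ] 6.1167
[ 0.10397024 -0.65291701 -0.32729504]
```

View pics/scene1.png

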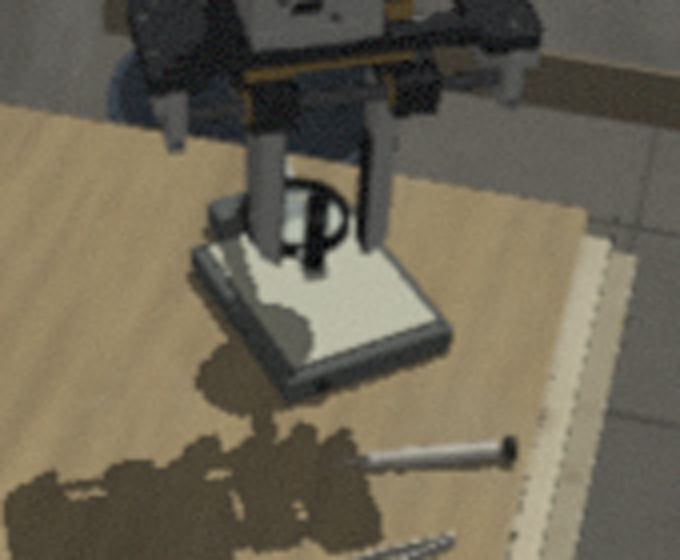

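View pics/wrist1.png

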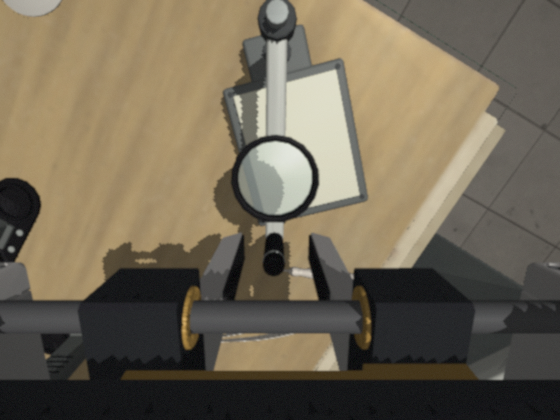

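The wrist picture shows the knob at (275,255), centred between the fingertips at about (230,260) and (325,260). Now the swing.

Run:
```python
from h import *
gripper_to(0.022,5)
mx=0
for phi in np.linspace(phi0,th0+1.60,11)[1:]:
    r.move_l([*kn(phi),Z],rot=down(phi+np.pi/2),vel=.12)
    mx=max(mx,np.linalg.norm(telemetry.current_wrist_force()))
print("maxF",mx,telemetry.current_opening())
gripper_to(0.040)
p=telemetry.current_ee_pos(); r.move_l([p[0],p[1],.22],vel=.2)
print(telemetry.current_t())
for t in ["magnifier_knob","magnifier_hinge","plate_top"]:
    print(t,avg(t))
cv2.imwrite("pics/wrist2.png",vision.snapshot("wrist")[:,:,::-1])
cv2.imwrite("pics/top2.png",vision.snapshot("top")[:,:,::-1])
```

```text
maxF 1.2618721256524015 0.022202039844522844
11.275
magnifier_knob [('scene', array([ 0.4985, -0.0738,  0.1164]), 0.95), ('top', array([ 0.4933, -0.0742,  0.1133]), 0.73), ('top', array([0.5574, 0.3543, 0.    ]), 0.29), ('top', array([0.546 , 0.0464, 0.0788]), 0.23)]
magnifier_hinge [('scene', array([0.541 , 0.045 , 0.0818]), 0.79), ('top', array([0.547 , 0.0457, 0.0811]), 0.84)]
plate_top [('scene', array([0.5424, 0.3809, 0.0142]), 0.61), ('scene', array([0.4742, 0.0723, 0.0187]), 0.59), ('top', array([0.4777, 0.0718, 0.0227]), 0.73)]
```

View pics/wrist2.png

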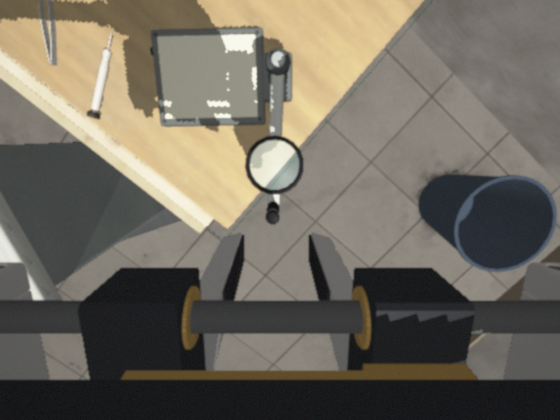

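View pics/top2.png

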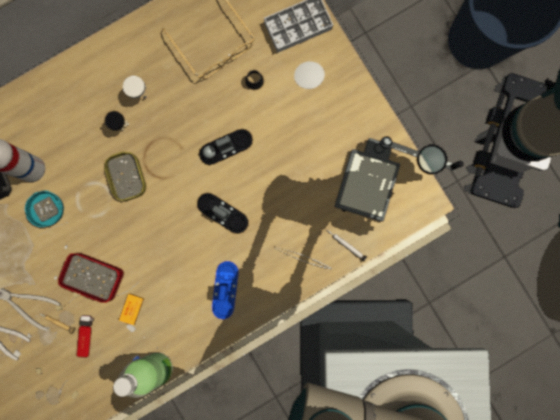

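The magnifier now stands at about 1.55 rad: the lens is at top (432,158), off the plate at (368,185). Next I'll look at the ball tray from above with the wrist camera.

Run:
```python
from h import *
ty=np.radians(110)
best=[]
for a in (ty-np.pi/2,ty+np.pi/2):
    j=inverse_kinematics([.557,.35,.26],down(a)); k=inverse_kinematics([.476,.074,.134],down(a-np.radians(41)))
    print(np.degrees(a),None if j is None else np.round(j,2),None if k is None else np.round(k,2))
a=ty-np.pi/2
r.move_to([.557-.05*np.cos(a+np.pi/2)*0,.35,.30],down(a))
print(telemetry.current_t())
c=vision.get_calibration("wrist"); im=vision.snapshot("wrist"); cv2.imwrite("pics/wrist3.png",im[:,:,::-1])
np.savez("w3.npz",im=im,**{k:np.array(v) for k,v in c.items()})
for t in ["ball_tray_grip","ball_tray_base","ball_center","pocket"]:
    print(t,[(np.round(d["at"],4),round(float(d["score"]),2)) for d in models.mark_of(t,"wrist")])
```

```text
20.000000000000004 [ 0.46  0.39  1.26 -0.    1.49  0.11] [ 0.01  0.22  1.85 -0.    1.08  0.38]
200.0 None None
13.575
ball_tray_grip [(array([0.559 , 0.3457, 0.0513]), 0.83), (array([0.2749, 0.3567, 0.0507]), 0.74)]
ball_tray_base [(array([ 0.2767,  0.3507, -0.0023]), 0.74)]
ball_center [(array([0.5445, 0.3852, 0.0141]), 0.75)]
pocket [(array([0.5434, 0.3811, 0.0147]), 0.92), (array([0.2405, 0.3593, 0.0143]), 0.62)]
```

View pics/wrist3.png

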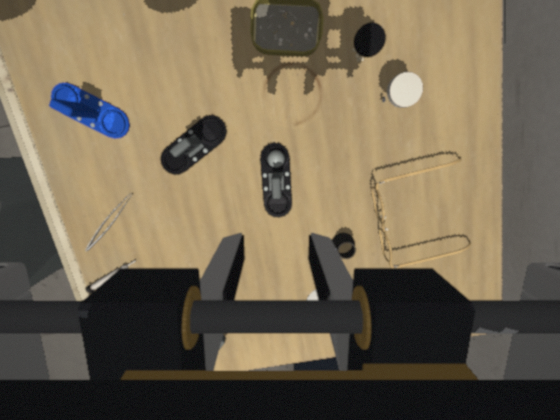

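The wrist picture shows the ball tray at (277,180), with the ball at (276,158), almost aligned with the tool. I'll measure its yaw and centre from its outline in the wrist and top pictures.

Run:
```python
from h import *
d=np.load("w3.npz")
def toplane(px,c,z):
    q=np.array(c["orientation"]);M=R.from_quat([q[1],q[2],q[3],q[0]]).as_matrix()
    v=np.column_stack([(px[:,0]-c["cx"])/c["fx"],(px[:,1]-c["cy"])/c["fy"],np.ones(len(px))])@M.T
    p=np.array(c["position"]); s=(z-p[2])/v[:,2]; return (p+v*s[:,None])[:,:2]
def fit(im,c,seed):
    g=cv2.cvtColor(im,cv2.COLOR_RGB2HSV)
    m=((g[:,:,2]<75)|(g[:,:,1]<60)).astype(np.uint8)
    x,y=seed; w=np.zeros_like(m); w[y-50:y+50,x-40:x+40]=1; m=cv2.morphologyEx(m*w,cv2.MORPH_OPEN,np.ones((3,3)))
    n,l,s,_=cv2.connectedComponentsWithStats(m); k=l[y,x] or 1+np.argmax(s[1:,4])
    k=1+np.argmax(s[1:,4])
    cn=max(cv2.findContours((l==k).astype(np.uint8),0,1)[0],key=len)[:,0].astype(float)
    w=toplane(cn,c,.004); rc=cv2.minAreaRect((w*1000).astype(np.float32)); print(seed,s[k],rc)
fit(d["im"],{k:d[k] for k in d.files},(277,190))
im=cv2.imread("pics/top2.png")[:,:,::-1].copy(); fit(im,vision.get_calibration("top"),(225,148))
a=cv2.resize(d["im"][130:230,240:320],(480,600),interpolation=cv2.INTER_CUBIC);cv2.imwrite("pics/c3.png",a[:,:,::-1])
```

```text
(277, 190) [ 261  143   30   74 1856] ((555.7327270507812, 350.5699768066406), (41.07200241088867, 110.18998718261719), 23.578420639038086)
(225, 148) [ 200  130   52   34 1040] ((555.8407592773438, 345.82159423828125), (40.93722152709961, 108.97130584716797), 23.6822509765625)
```

View pics/c3.png

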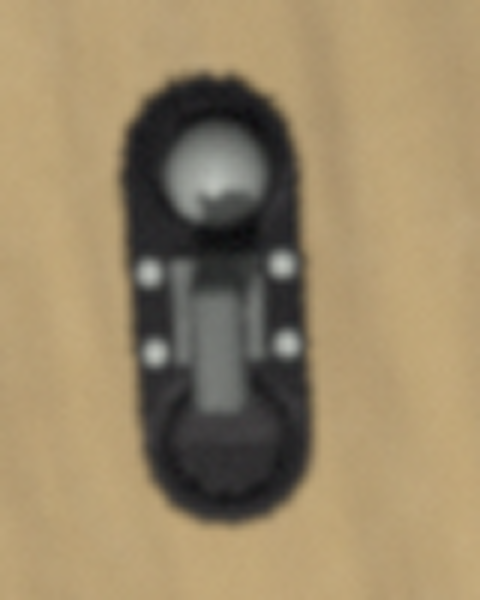

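Both outline fits give a tray x axis at 23.6° and a size of about 41 x 110 mm, against 44 x 114 mm nominal. The centre comes out at about (0.5565, 0.349), which agrees with the marks. I'll descend, check, then grip.

```bash
cat >> h.py <<'E'
TX=np.radians(23.6); ty=np.array([-np.sin(TX),np.cos(TX)]); G0=np.array([.5565,.349])+.004*ty
E
python3 - <<'E'
from h import *
gripper_to(0.05)
r.move_l([*G0,.20],rot=down(TX),vel=.15)
g=r.move_l([*G0,.056],vel=.1,guard=6); print(g,telemetry.current_ee_pos(),telemetry.current_wrist_force(),telemetry.current_t())
cv2.imwrite("pics/wrist4.png",vision.snapshot("wrist")[:,:,::-1])
s=vision.snapshot("scene");cv2.imwrite("pics/scene4.png",cv2.resize(s[190:310,140:300],(800,600),interpolation=cv2.INTER_CUBIC)[:,:,::-1])
E
```

```text
False [0.55535315 0.35290681 0.05672503] [-0.23764322  0.89692748 -0.4194301 ] 16.6333
```

View pics/wrist4.png

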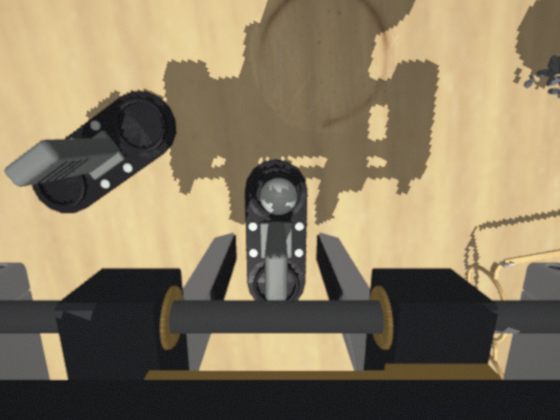

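View pics/scene4.png

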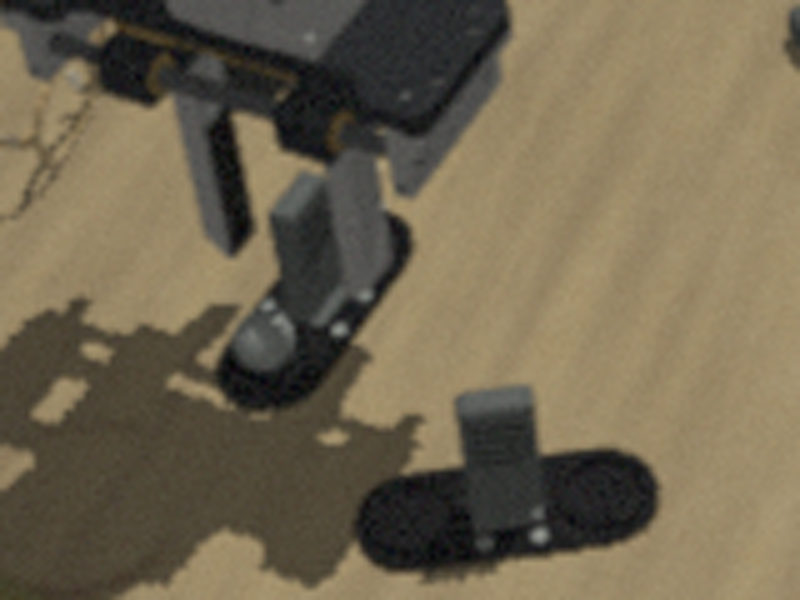

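The grip at wrist (275,250) is centred between the fingers and the ball is at (278,193). I'll grip it and lift gently.

Run:
```python
from h import *
gripper_to(0.018,35)
gripper_to(0.0,35)
print(telemetry.current_opening(),telemetry.current_wrist_force())
r.move_l([*telemetry.current_ee_pos()[:2],.086],vel=.04)
r.hold(.3)
print(telemetry.current_opening(),telemetry.current_wrist_force(),telemetry.current_t(),telemetry.current_torque())
cv2.imwrite("pics/wrist5.png",vision.snapshot("wrist")[:,:,::-1])
s=vision.snapshot("scene");cv2.imwrite("pics/scene5.png",cv2.resize(s[170:290,130:290],(800,600),interpolation=cv2.INTER_CUBIC)[:,:,::-1])
```

```text
0.011667229962363659 [ 0.92091726  0.76402756 -0.77140194]
0.011593482700680538 [-0.30157919 -0.21243636 -1.60142846] 18.8833 [-0.03624228 -0.13849075  0.02059115]
```

View pics/wrist5.png

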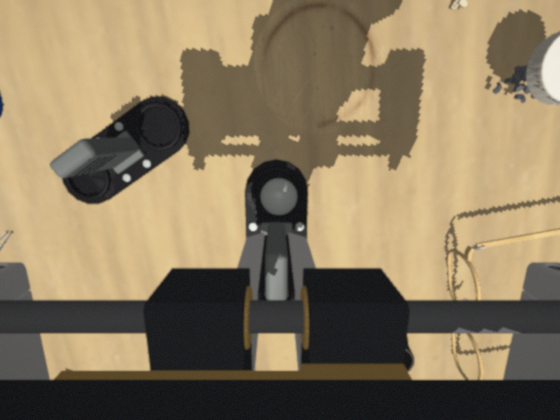

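View pics/scene5.png

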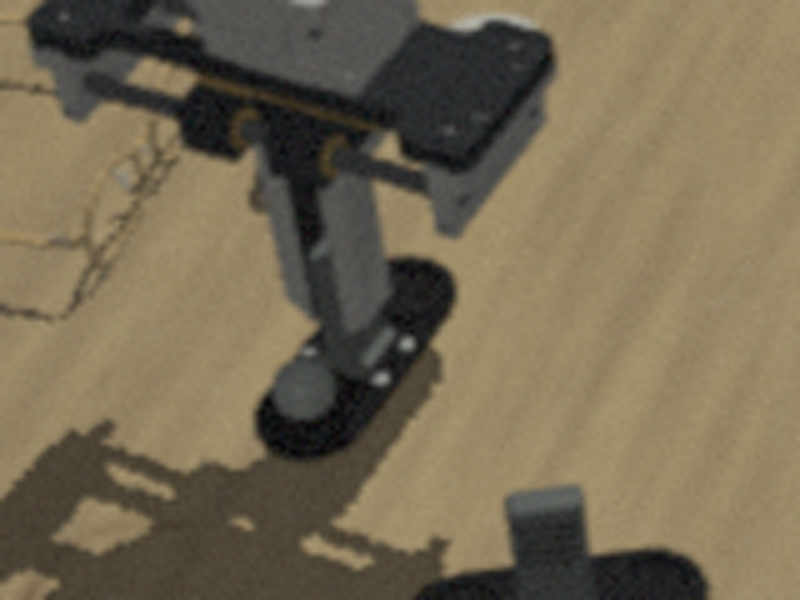

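The tray came off level: the ball at (278,197) and screws at (253,227) are almost unchanged relative to the gripper. Now I'll carry it slowly over the plate, turning its length along the plate's y axis.

Run:
```python
from h import *
P=telemetry.current_ee_pos()
r.move_l([P[0],P[1],.165],vel=.06)
a=np.radians(-20.9); t=np.array([-np.sin(a),np.cos(a)])
T=np.array([.476,.0735])+.004*t
r.move_l([*T,.165],rot=down(a),vel=.07)
r.move_l([*T,.136],vel=.04)
r.hold(.5)
print(telemetry.current_ee_pos(),telemetry.current_opening(),telemetry.current_t(),telemetry.current_wrist_force())
for n in ["ball_tray_base","ball_tray_grip","ball_center","pocket","plate_top","magnifier_knob","empty_tray_grip"]: print(n,*avg(n),sep="\n  ")
cv2.imwrite("pics/wrist6.png",vision.snapshot("wrist")[:,:,::-1])
s=vision.snapshot("scene");cv2.imwrite("pics/scene6.png",cv2.resize(s[100:280,230:470],(800,600),interpolation=cv2.INTER_CUBIC)[:,:,::-1])
cv2.imwrite("pics/top6.png",vision.snapshot("top")[:,:,::-1])
```

```text
[0.47743949 0.07723606 0.13606282] 0.011661197836226775 26.0667 [ 0.00762556  0.05847326 -1.89078642]
ball_tray_base
  ('scene', array([0.4754, 0.0717, 0.0789]), 0.95)
  ('scene', array([ 0.2762,  0.3534, -0.0014]), 0.88)
  ('top', array([0.4747, 0.0744, 0.0799]), 0.85)
ball_tray_grip
  ('scene', array([0.4769, 0.076 , 0.1254]), 0.83)
  ('scene', array([0.2748, 0.3542, 0.0478]), 0.76)
  ('top', array([0.2748, 0.353 , 0.0471]), 0.91)
  ('top', array([0.4863, 0.1084, 0.0956]), 0.63)
ball_center
  ('scene', array([0.5402, 0.0463, 0.082 ]), 0.7)
  ('scene', array([0.4898, 0.1019, 0.096 ]), 0.65)
  ('scene', array([0.4748, 0.0736, 0.0794]), 0.52)
  ('top', array([0.489 , 0.1056, 0.094 ]), 0.41)
pocket
  ('scene', array([0.2412, 0.3545, 0.0159]), 0.63)
  ('scene', array([0.4893, 0.107 , 0.0953]), 0.58)
  ('top', array([0.237 , 0.3553, 0.0167]), 0.92)
  ('top', array([0.49  , 0.1052, 0.0929]), 0.71)
plate_top
  ('top', array([0.479 , 0.0722, 0.0223]), 0.78)
magnifier_knob
  ('scene', array([ 0.4994, -0.0734,  0.1151]), 0.8)
empty_tray_grip
  ('scene', array([0.4255, 0.3555, 0.048 ]), 0.66)
  ('scene', array([0.4887, 0.1067, 0.099 ]), 0.49)
  ('top', array([0.4238, 0.358 , 0.0492]), 0.65)
```

View pics/wrist6.png

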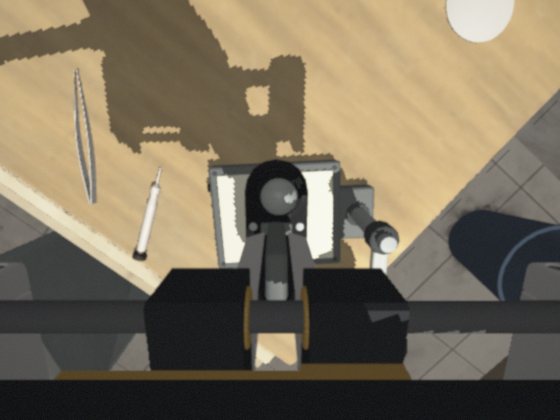

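View pics/scene6.png

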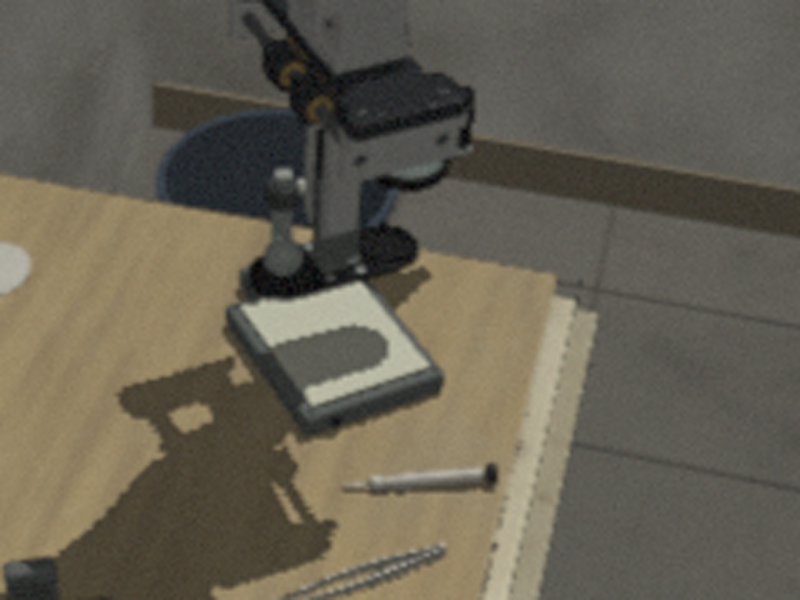

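View pics/top6.png

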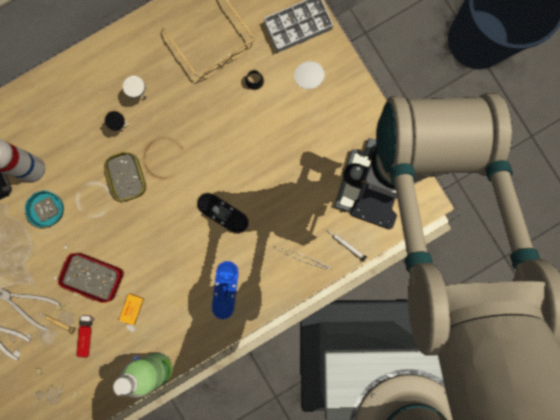

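The tray base measures (0.475, 0.073, 0.079), about 2 mm from the plate's centre. The ball is at (0.489, 0.104, 0.095), within 3 mm of the expected pocket point. The knob and empty tray have not moved. I'll check that it is still, then hand in.

Run:
```python
from h import *
r.hold(.3)
print(np.abs(telemetry.current_dq()).max(),telemetry.current_opening(),telemetry.current_tool_rot(),telemetry.current_t())
r.sign_off()
```

```text
0.002093511876659973 0.011859232302162159 [-8.21999011e-06  9.83414554e-01 -1.81372033e-01  1.75289928e-05] 27.9167
the job is handed in; nothing more can be done
```

I swung the magnifier clear and left the gripper holding the ball tray above the light plate. I handed the job in at about 28 s of the 54 s allowed; no verdict is reported.

- **Magnifier:** I swung it to about 1.55 rad with the knob caged between the fingers. The knob was still in the same place in the last check.
- **Ball tray:** It was gripped with 35 N, carried slowly and turned to line up with the plate. The last check put the tray's centre about 2 mm from the plate's and its underside about 59 mm above it.
- **Level and still:** The tool pointed straight down and the joint speeds were almost zero. I judged the tray level from the pictures rather than measuring its tilt.
- **Ball:** It is in its pocket, within about 3 mm of the pocket point.
- **Empty tray:** It measured within about 3 mm of its start, which is within measuring error.

The networks also gave some low-score or misplaced hits, such as the blue tray and the ball end taken for the grip. I ruled these out against the pictures and the given geometry. No other check failed or disagreed.

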